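Lower the depth probe to the bottom of the tilted beaker and lock it

TASK

On the leaning depth gauge, take the orange grip of the spring-raised probe and push it down along its slide until the probe tip rests on the bottom of the glass beaker. While holding it down there, turn the grip clockwise (seen from above) to its stop so that the slide locks, then let go: the tip must stay on the bottom. Leave the other things on the bench as they are.

Things in the scene. Friction and masses are not known exactly. Their poses are not given: they have to be found in the camera images.
- grip (a point): Orange bar grip atop the probe, 12 mm thick, 40 long, 30 tall. Point on the slide's axis, 16 mm above the bar's underside. z points up along the slide, which leans 30 degrees from vertical, its top toward the robot; y runs along the bar, x is normal to the flats to pinch (x, y turn with the grip). Below: 12 mm stem, then the fixed guide head, 32 mm round, always 25 mm or more below the bar.
- probe_tip (a point): Lowest point of the steel probe (6 mm thick, round end), 188 mm below the grip point along the slide; its z axis points up along the slide.
- beaker_floor (a point): Centre of the inner floor of the clear glass beaker (54 mm wide, 70 mm tall, held in a black carrier, tilted with the slide), on the slide's axis, where the tip lands. The carrier is clamped at a different height on the column each time and does not move under a push below 40 N.
- probe (a joint): How far the probe is pushed down its slide, m: 0 is fully up (start). It meets the beaker floor at 0.055 to 0.075, depending on the carrier. A return spring pushes it up with about 0.5 to 1 N and lifts it if let go unlocked.
- lock_grip (a joint): Turn of the orange grip, rad: starts unlocked at 0 to 0.3, grows clockwise seen from above (about minus the grip's z axis), stop at 1.25. An over-centre cam in the guide head begins to bite at about 0.65; from 1.0 to the stop it is locked and stays locked, short of that it slips back. Turning takes up to about 0.4 N m.
- gauge_stand: Grey base plate 210 x 130 x 12 mm with a leaning aluminium column, fixed to the bench. Origin on the bench, 20 mm nearer than the plate's middle; x axis points to the far side (the column side), z up. The slide's axis passes 52 mm above the origin and leans toward -x.
- timer: White countdown timer 70 x 62 x 18 mm lying on the bench, a bystander; origin at the centre of its underside.
- bottle: White plastic bottle 52 mm wide, 112 mm tall standing on the bench, a bystander; origin at the centre of its underside.
- marker: White and blue marker pen, 135 mm long, 17 mm thick, lying on the bench, a bystander; origin at the centre of its underside, y along its length.

How it is judged:
On the way:
1. the probe tip is on the beaker's floor (within 3 mm) with the grip still unlocked (turned less than 0.6 rad) (distance between probe_tip and beaker_floor below 0.003 m and value of joint lock_grip below 0.6 rad), for 0.1 s.
At the end, for the whole second after the job is handed in: The probe tip stays within 3 mm of the beaker's floor, at rest, with the orange grip turned to more than 1.0 rad (locked) (distance between probe_tip and beaker_floor below 0.003 m and value of joint lock_grip above 1 rad and velocity of joint probe between -0.005 and 0.005 m/s); the robot touches nothing.
It fails at once if a bystander (timer, bottle or marker) is moved more than 3 cm (distance of any of timer, bottle, marker from where it was at the start of the episode above 0.03 m).
It also fails if it takes over 35 s, if anything falls off the work surface, if the arm or the gripper's body presses on something with over 40 N, if the wrist force passes 120 N, or if a joint passes its speed limit or range.

ROBOT

A 6-joint arm with a two-finger parallel gripper is mounted at the origin on a cart in front of the work surface, level with it; the furniture and walls round the work are solid. World frame = base frame: x ahead of the robot, y to its left, z up, the work surface at z = 0. Lengths are in m, angles in rad, forces in N, time in s.
With the tool pointing down it reaches from about 0.35 to 0.975 m from the base axis. Payload 4.9 kg.
Tool frame: the origin (TCP) lies on the centre line of the jaws, within the pads' length; the fingertips stand 25 mm ahead of it and the grasp point (between the pads) lies 6 mm ahead of it; z points along the fingers, y is the line along which they close (so a half turn about z gives the same grasp; the last joint's range is limited). The gripper opens to 85 mm and grips with 20 to 120 N. Pads are 22 mm wide; open, the fingers measure 114 mm over their backs; the gripper's body (76 mm by 85 mm) begins 54 mm behind the grasp point. The pads swing forward as they close: fully open they stand 13 mm farther back than shut.
Start: joints at [1.095, 0.053, 1.613, -0, 1.476, -0.119], TCP at [0.218, 0.586, 0.23] pointing down, gripper open.
Joint ranges: [-3.01, 3.01], [-1.01, 2.22], [0.06, 2.58], [-1.02, 4.17], [0.09, 2.62], [-3.14, 3.14]. Speed limits (rad/s): [2.57, 2.57, 3.14, 3.14, 3.14, 3.14].

INTERFACE

Orientations are given as a unit quaternion [w, x, y, z].
In Python, from plant import state, grab_frame, get_calibration, job gives the robot as it stands. The module is installed in compiled form; this text tells all that it offers.
- The arm moves only by the tool move_arm, never from a script. Its argument "targets" is a list that holds one entry, the list of rows, each a list of 5 numbers: the opening in per cent of the stroke, from 0 (shut) to 100 (fully open), then the shift along the tool's x, y, z as a fraction of full scale, then the turn about the tool's z as a fraction of full scale. A call has 1 to 5 rows; each row shifts and turns the commanded pose from where the row before left it, along the tool's axes as they then stand; what a row does not reach is not made up. Full scale, the value 1, is 0.6 m for a shift and 6 degrees for a turn. A row lasts 1/12 s, in which the tool goes at most 41.7 mm and 7.16 degrees, less where a joint would pass 70% of its speed; a pose out of reach is approached as far as the arm can. A call with a number of a shift or a turn outside -1 to 1 is refused whole. A call with a gripper value outside its range is refused whole. The fingers move at their own pace and stop on an object; the grip force is fixed at half the most. Time passes only in rows, so rows that do not move let the fingers close. It gives the time, the measured TCP pose, the force, the opening and the grip force at its end, in the units of the state.
- state(): the state, without advancing time (a new reading comes with each control period).
- grab_frame(name): name is "scene" or "top"; returns the picture (420x560x3 uint8, red, green, blue); there is no depth.
- get_calibration(name): a dict with "vertical_fov" (degrees; the focal length in pixels is half the picture's height over the tangent of half this angle, whatever the lens; pixels are square), "cx", "cy" (the principal point, pixels), "dist_coeffs" ([k1, k2, p1, p2, k3] as OpenCV has them; the pictures are not rectified), "R" (3x3) and "t" (3): a world point X has camera coordinates R X + t. Camera axes: x right, y down, z forward; pixel columns grow to the right and rows downward; lengths in m; the calibration is good to about 2 mm. A picture is of the moment at which its call begins. get_calibration takes no time and is no camera call.
- job.job_done(): hands the job in; it is judged then, once.
The state is a dict: "time": time; "joint_pos": joint angles; "joint_vel": joint speeds; "joint_efforts": joint torques, N m; "tool_pos": TCP position; "tool_rot": TCP orientation; "contact_force": force on the tool from outside, world axes, zero at the start; "ft_torque": the same for the moment, N m; "gripper_width": opening from 0.0 (shut) to 1.0 (fully open); "grasp_force": force on a finger pad.
Only numpy, scipy, OpenCV 4.12 (cv2) and the standard library are available. Lean on these libraries where they do the work, as an engineer would, in place of code of your own. Each camera call takes 0.05 s, during which the arm holds its last target. There are 200 camera calls.

## Working session

There is one attempt and no reset: what is moved stays moved. The work goes in short steps, Python scripts to look and compute and a tool call to move; the robot and the scene stay as the last step left them, time stands still between calls to the robot, and variables do not carry over. Pictures are saved under pics/ and viewed, at most 14 in all, crops included, and the job is handed in when it is done.

Besides the shell and the picture viewer there is one more tool, called in YAML: its name, and indented under it one key for each argument. move_arm: Moves the arm, as the interface text tells. Shift numbers are shares of 0.6 m and turn numbers shares of 6 degrees, none past 1 either way. Its arguments: {"type":"object","properties":{"targets":{"type":"array"}},"required":["targets"]}

```bash
mkdir -p pics
python3 - <<'E'
from plant import *
import cv2
for n in("scene","top"):
    cv2.imwrite(f"pics/{n}0.png",grab_frame(n)[:,:,::-1]); print(get_calibration(n))
print(state())
E
```

```text
{'vertical_fov': 43.525137449245904, 'cx': 272.94034334723574, 'cy': 208.9294979297239, 'dist_coeffs': array([-0.11383507,  0.        ,  0.        ,  0.        ,  0.        ]), 'R': array([[ 0.44834506, -0.89382458, -0.00802033],
       [-0.59642066, -0.29245906, -0.74749589],
       [ 0.66578458,  0.33991958, -0.66421802]]), 't': array([-0.42355084,  0.38298815,  0.85853134])}
{'vertical_fov': 43.80510791039163, 'cx': 280.04980563505677, 'cy': 215.2164027957283, 'dist_coeffs': array([-0.19658397,  0.        ,  0.        ,  0.        ,  0.        ]), 'R': array([[-0.01276733, -0.99991056, -0.00398441],
       [-0.99304756,  0.01314583, -0.11697751],
       [ 0.11701942,  0.00246322, -0.99312657]]), 't': array([-0.22009887,  0.49234711,  1.32984828])}
{'time': 0.1, 'joint_pos': array([ 1.09497989e+00,  5.33282410e-02,  1.61417123e+00,  5.98068978e-06,
        1.47600069e+00, -1.18971616e-01]), 'joint_vel': array([-0.00134481, -0.00133538, -0.00252723,  0.001347  ,  0.00145521,
        0.0003015 ]), 'joint_efforts': array([ 4.98746540e-04, -3.94898951e+01, -3.71365285e+01, -1.28143993e-04,
        3.86243555e-03,  7.04469443e-06]), 'tool_pos': array([0.2180418 , 0.58512125, 0.22855409]), 'tool_rot': array([-2.82323916e-04,  1.77477448e-01,  9.84124406e-01, -9.11014372e-04]), 'contact_force': array([-0.05206161,  0.01694008,  0.0882618 ]), 'ft_torque': array([ 0.00559383,  0.04620253, -0.03969556]), 'grasp_force': 0.0, 'gripper_width': 1.000884899917819}
```

View pics/scene0.png

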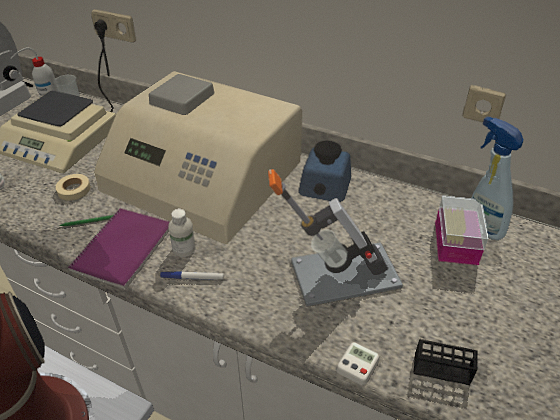

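View pics/top0.png

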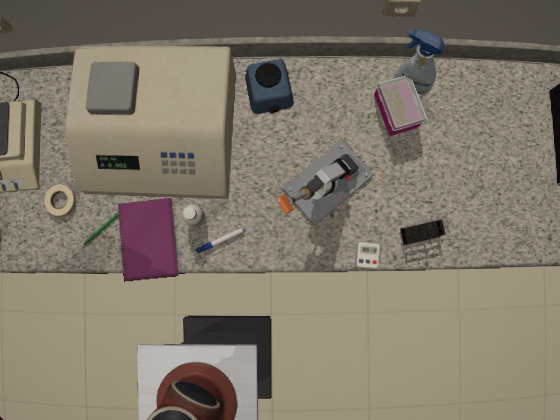

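The grip is orange at about (275,181) in the scene view and (286,204) in the top view. The stand leans toward image lower-left. Next I'll take the orange blob centroids and zoom in on both views.

```bash
cat > h.py <<'E'
import numpy as np,cv2
from plant import *
def cam(n):
    c=get_calibration(n); f=210/np.tan(np.radians(c["vertical_fov"]/2))
    return np.array([[f,0,c["cx"]],[0,f,c["cy"]],[0,0,1.]]),c["dist_coeffs"],c["R"],c["t"]
def und(n,p):
    K,D,R,t=cam(n); return cv2.undistortPoints(np.array(p,float).reshape(-1,1,2),K,D)[:,0]
def tri(a,b):
    P=[np.c_[cam(n)[2],cam(n)[3]] for n in("scene","top")]
    X=cv2.triangulatePoints(P[0],P[1],und("scene",a).T,und("top",b).T); return (X[:3]/X[3]).T
def plane(n,p,z):
    K,D,R,t=cam(n); d=np.c_[und(n,p),np.ones(len(p))]@R; c=-R.T@t
    return c+d*((z-c[2])/d[:,2])[:,None]
def proj(n,X):
    K,D,R,t=cam(n); return cv2.projectPoints(np.array(X,float).reshape(-1,1,3),cv2.Rodrigues(R)[0],t,K,D)[0][:,0]
def orange(im):
    h=cv2.cvtColor(im,cv2.COLOR_RGB2HSV); return cv2.inRange(h,(5,170,110),(18,255,255))
E
python3 - <<'E'
from h import *
cs=[]
out=[]
for n,(x,y) in (("scene",(250,160)),("top",(265,135))):
    im=cv2.imread(f"pics/{n}0.png")[:,:,::-1]
    k,l,s,c=cv2.connectedComponentsWithStats(orange(im)); 
    for i in range(1,k):
        if s[i,4]>20: print(n,s[i],c[i])
    w,h=(160,145) if n=="scene" else (125,113)
    out.append(cv2.resize(im[y:y+h,x:x+w],(640,580),interpolation=cv2.INTER_CUBIC))
    cv2.imwrite(f"pics/{n}z.png",out[-1][:,:,::-1])
E
```

```text
scene [269 169  13  25 189] [275.06349206 181.77777778]
top [279 195  14  18 137] [285.03649635 203.94890511]
```

View pics/scenez.png

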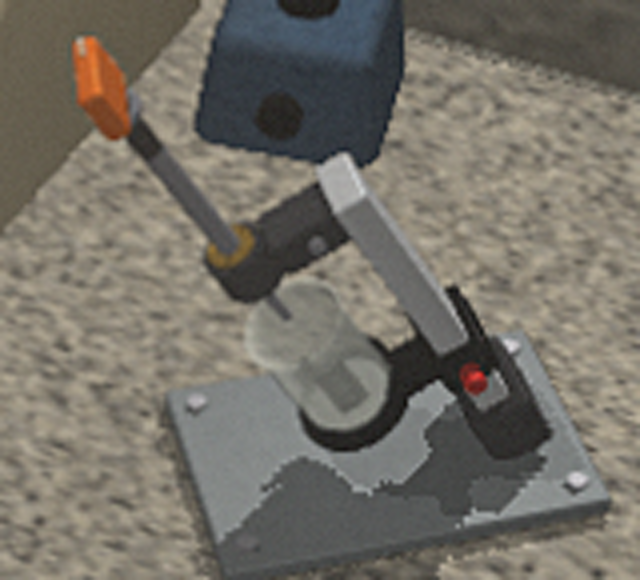

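View pics/topz.png

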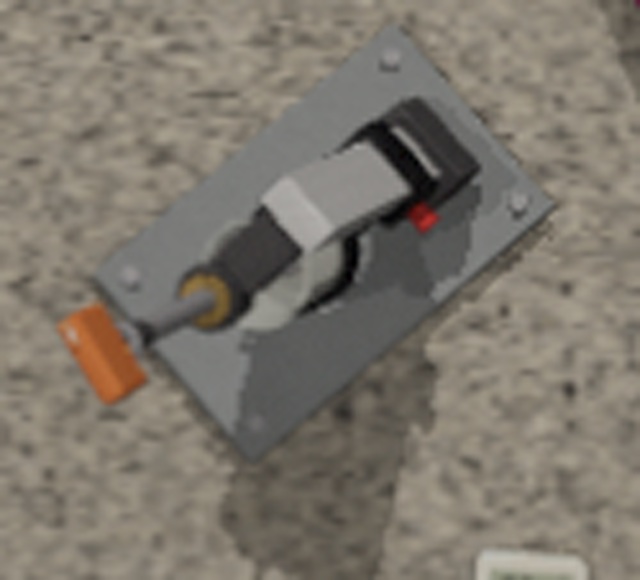

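The plate corners in the top crop are at (95,275), (395,25), (555,205) and (253,460). The bar runs from (80,320) to (130,390), roughly across the lean. I'll compute the stand frame and the grip pose.

```bash
cat >> h.py <<'E'
s=125/640
pl=plane("top",np.array([[95,275],[395,25],[555,205],[253,460]])*s+[265,135],.012)
mid=pl.mean(0); d=(pl[1]-pl[0]+pl[2]-pl[3]); d[2]=0; d/=np.linalg.norm(d)
hor=np.cross([0,0,1],d); org=mid-.02*d; org[2]=0
u=-.5*d+np.sqrt(.75)*np.array([0,0,1]); c=np.sqrt(.75)*d+.5*np.array([0,0,1])
ax0=org+[0,0,.052]
E
python3 - <<'E'
from h import *
print("sides",np.linalg.norm(np.diff(np.r_[pl,pl[:1]],axis=0),axis=1),"mid",mid,"d",d,"yaw",np.degrees(np.arctan2(d[1],d[0])))
g=tri([[275.06,181.78]],[[285.04,203.95]])[0]; v=g-ax0; a=v@u
print("grip",g,"along",a,"off d-dir",v@c,"off hor",v@hor)
# head centre ring crop scene (230,245), top(207,300)
r=tri(np.array([[230,245]])*.25+[250,160],np.array([[207,300]])*s+[265,135])[0];v=r-ax0
print("ring",r,v@u,v@c,v@hor)
# fit grip point along axis + phi by matching blob silhouettes
from scipy.optimize import minimize
M={n:orange(cv2.imread(f"pics/{n}0.png")[:,:,::-1])>0 for n in("scene","top")}
def box(p,ph):
    y=np.cos(ph)*hor+np.sin(ph)*c; x=np.cross(y,u)
    return np.array([p+i*.006*x+j*.02*y+k*u for i in(-1,1) for j in(-1,1) for k in(-.016,.014)])
def cost(q):
    e=0
    for n in M:
        m=np.zeros(M[n].shape,np.uint8); S=16
        cv2.fillConvexPoly(m,np.round(cv2.convexHull(proj(n,box(q[:3],q[3])).astype(np.float32))*S).astype(np.int32),1,shift=4)
        e+=(m.astype(bool)^M[n]).sum()
    return e
best=min((minimize(cost,[*(g),ph],method="Nelder-Mead",options=dict(initial_simplex=np.array([[*g,ph]]+[[*(g+np.eye(3)[i]*.006),ph] for i in range(3)]+[[*g,ph+.25]]))) for ph in np.linspace(-.8,.8,9)),key=lambda r:r.fun)
q=best.x;v=q[:3]-ax0
print("fit",q,best.fun,"along",v@u,v@c,v@hor)
print("dirs",d,hor,u)
for n,p,z in(("bottle",[191,214],.1),("marker",[220,240],.01)): print(n,plane("top",[p],z))
E
```

```text
sides [0.20704535 0.12667307 0.20796607 0.12579858] mid [ 0.57914159 -0.35674133  0.012     ] d [ 0.63424656 -0.77313085  0.        ] yaw -50.635874575469586
grip [ 0.48335924 -0.23801143  0.28277273] along 0.2661267340263946 off d-dir 0.000600432973408796 off hor 0.001251739833112437
ring [ 0.52181717 -0.28656271  0.17705682] 0.14360991911701554 0.0013739558458149004 0.0001912702219527896
fit [ 0.48569641 -0.23670332  0.28078379 -0.0104539 ] 194.0 along 0.2641687586567401 1.3861272641843558e-05 0.003888340384664775
dirs [ 0.63424656 -0.77313085  0.        ] [ 0.77313085  0.63424656 -0.        ] [-0.31712328  0.38656542  0.8660254 ]
bottle [[ 0.48697281 -0.00593481  0.1       ]]
marker [[ 0.42806755 -0.06764064  0.01      ]]
```

move_arm:
  targets:
    - [[100,0,0,-0.058,1],[100,0,0,-0.058,1],[100,0,0,-0.058,1],[100,0,0,-0.058,1],[100,0,0,-0.058,1]]

```text
time: 0.52
tool_pos: [0.2181, 0.5852, 0.4047]
tool_rot: [-0.0, 0.428, 0.904, -0.001]
contact_force: [0.4, 0.0, 1.2]
gripper_width: 1.0
grasp_force: 0.0
```

move_arm:
  targets:
    - [[100,-0.0535,-0.0213,0,0],[100,-0.0535,-0.0213,0,0],[100,-0.0535,-0.0213,0,0],[100,-0.0535,-0.0213,0,0],[100,-0.0535,-0.0213,0,0]]

```text
time: 0.93
tool_pos: [0.2712, 0.4196, 0.403]
tool_rot: [-0.0, 0.426, 0.905, -0.0]
contact_force: [1.2, -0.3, 0.1]
gripper_width: 0.999
grasp_force: 0.0
```

move_arm:
  targets:
    - [[100,-0.0535,-0.0213,0,0],[100,-0.0535,-0.0213,0,0],[100,-0.0535,-0.0213,0,0],[100,-0.0535,-0.0213,0,0],[100,-0.0535,-0.0213,0,0]]

```text
time: 1.35
tool_pos: [0.3241, 0.2552, 0.4032]
tool_rot: [-0.0, 0.426, 0.905, -0.0]
contact_force: [0.8, 0.3, 0.1]
gripper_width: 0.999
grasp_force: 0.0
```

move_arm:
  targets:
    - [[100,-0.0535,-0.0213,0,0],[100,-0.0535,-0.0213,0,0],[100,-0.0535,-0.0213,0,0],[100,-0.0535,-0.0213,0,0],[100,-0.0535,-0.0213,0,0]]

```text
time: 1.77
tool_pos: [0.3771, 0.0907, 0.4033]
tool_rot: [-0.0, 0.426, 0.905, 0.0]
contact_force: [0.6, 0.2, -0.3]
gripper_width: 1.002
grasp_force: 0.0
```

move_arm:
  targets:
    - [[100,-0.0535,-0.0213,0,0],[100,-0.0535,-0.0213,0,0],[100,-0.0535,-0.0213,0,0],[100,-0.0535,-0.0213,0,0],[100,-0.0535,-0.0213,0,0]]

```text
time: 2.18
tool_pos: [0.43, -0.0739, 0.4033]
tool_rot: [-0.0, 0.426, 0.905, 0.0]
contact_force: [0.2, -0.3, 0.6]
gripper_width: 1.004
grasp_force: 0.0
```

move_arm:
  targets:
    - [[100,-0.0535,-0.0213,0,0],[100,-0.0535,-0.0213,0,0],[100,-0.0535,-0.0213,0,0],[100,-0.0535,-0.0213,0,0],[100,-0.0535,-0.0213,0,0]]

```text
time: 2.6
tool_pos: [0.4831, -0.2383, 0.4031]
tool_rot: [-0.0, 0.426, 0.905, 0.0]
contact_force: [0.4, 1.1, 0.6]
gripper_width: 1.0
grasp_force: 0.0
```

move_arm:
  targets:
    - [[100,0,0,0,1],[100,0,0,0,1],[100,0,0,0,1],[100,0,0,0,1],[100,0,0,0,1]]

```text
time: 3.02
tool_pos: [0.4829, -0.2367, 0.4029]
tool_rot: [-0.001, 0.648, 0.762, -0.0]
contact_force: [-0.6, -0.0, 0.1]
gripper_width: 1.0
grasp_force: 0.0
```

move_arm:
  targets:
    - [[100,0,0,0,1],[100,0,0,0,1],[100,0,0,0,1],[100,0,0,0,1],[100,0,0,0,1]]

```text
time: 3.43
tool_pos: [0.4829, -0.2365, 0.403]
tool_rot: [-0.001, 0.823, 0.568, -0.0]
contact_force: [-0.1, 0.4, -0.1]
gripper_width: 1.001
grasp_force: 0.0
```

move_arm:
  targets:
    - [[100,0,0,0,1],[100,0,0,0,1],[100,0,0,0,1],[100,0,0,0,1],[100,0,0,0,1]]

```text
time: 3.85
tool_pos: [0.4829, -0.2365, 0.403]
tool_rot: [-0.0, 0.942, 0.336, -0.0]
contact_force: [-0.3, -1.0, -0.6]
gripper_width: 0.999
grasp_force: 0.0
```

move_arm:
  targets:
    - [[100,0,0,0,1],[100,0,0,0,0]]

```text
time: 4.02
tool_pos: [0.4829, -0.2365, 0.4031]
tool_rot: [-0.0, 0.958, 0.288, -0.0]
contact_force: [0.0, -0.2, -0.5]
gripper_width: 1.001
grasp_force: 0.0
```

Run:
```python
from h import *
print(state()["joint_pos"],state()["tool_pos"])
a=grab_frame("scene")[110:310,200:420]
cv2.imwrite("pics/s1.png",cv2.resize(a,(660,600),interpolation=cv2.INTER_CUBIC)[:,:,::-1])
```

```text
[-5.93803711e-01 -1.98048078e-01  1.56765880e+00 -2.17761152e-05
  1.77304456e+00  3.92918252e-01] [ 0.48288099 -0.23646486  0.40307236]
```

View pics/s1.png

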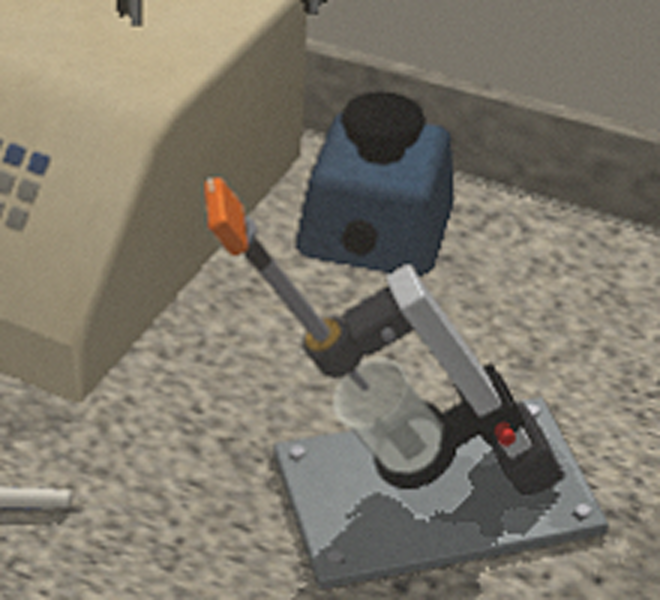

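The open fingers are above the grip, straddling it, with tips at the top edge near crop (130,15) and (310,0). The grip is at (228,215). Descending and closing.

move_arm:
  targets:
    - [[100,0,0.002,0.048,0],[100,0,0,0.048,0],[100,0,0,0.048,0],[100,0,0,0.048,0],[100,0,0,0,0]]

```text
time: 4.48
tool_pos: [0.4809, -0.2357, 0.2807]
tool_rot: [-0.005, 0.957, 0.29, -0.004]
contact_force: [-0.5, 0.3, -2.0]
gripper_width: 1.003
grasp_force: 0.0
```

move_arm:
  targets:
    - [[20,0,0,0,0],[0,0,0,0,0],[0,0,0,0,0],[0,0,0,0,0],[0,0,0,0,0]]

```text
time: 4.9
tool_pos: [0.4843, -0.238, 0.2906]
tool_rot: [0.001, 0.957, 0.289, 0.001]
contact_force: [-0.6, 1.0, 1.0]
gripper_width: 0.302
grasp_force: 1.0
```

Run:
```python
from h import *
print(state())
a=grab_frame("scene")[110:310,200:420]
cv2.imwrite("pics/s2.png",cv2.resize(a,(660,600),interpolation=cv2.INTER_CUBIC)[:,:,::-1])
```

```text
{'time': 4.9, 'joint_pos': array([-5.94674326e-01, -1.83422935e-01,  1.73754416e+00,  5.78348681e-05,
        1.58433017e+00,  3.90134947e-01]), 'joint_vel': array([ 0.0006705 ,  0.00141782,  0.01468009,  0.00746706,  0.0181566 ,
       -0.00017856]), 'joint_efforts': array([ 8.85958085e-03, -2.98535031e+01, -3.78794324e+01, -4.08643868e-02,
       -1.01583721e-01,  8.11401133e-04]), 'tool_pos': array([ 0.48433852, -0.23798346,  0.29063156]), 'tool_rot': array([0.00119993, 0.95738227, 0.28881953, 0.00101384]), 'contact_force': array([-0.58843973,  1.04952823,  1.00453718]), 'ft_torque': array([ 0.28994431,  0.18458134, -0.02074386]), 'grasp_force': 1.031212677480653, 'gripper_width': 0.30164454552791653}
```

View pics/s2.png

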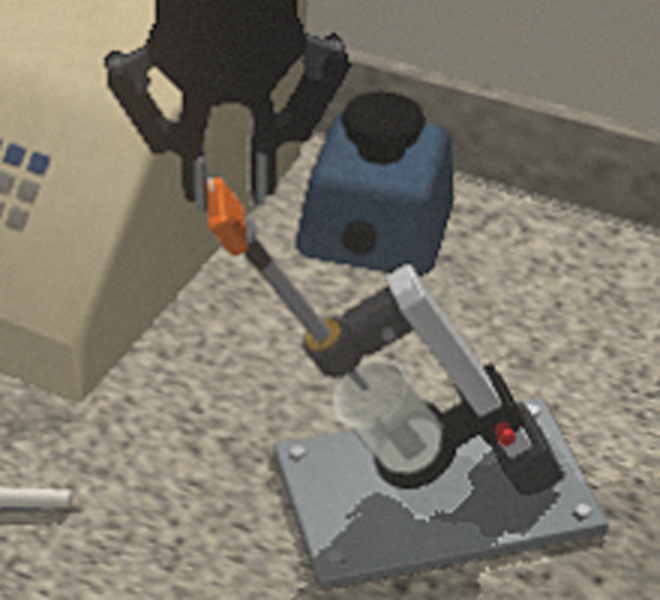

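Run:
```python
from h import *
t=state()["tool_pos"]; ty=np.array([np.cos(np.radians(-56.6)),np.sin(np.radians(-56.6)),0])
g=ax0+.265*u
P=[t,t+ty*.013-[0,0,.025],t-ty*.013-[0,0,.025],t+ty*.013-[0,0,.006],g,g-.016*u,g+.014*u]
print((proj("scene",P)-[200,110])*3); print(g)
```

```text
[[225.23092488 204.42706794]
 [247.47089274 236.18472016]
 [203.39570574 239.78189106]
 [247.59874796 210.80080382]
 [225.67764124 218.3805084 ]
 [239.14344201 234.90560095]
 [213.64072695 203.61198937]]
[ 0.48241899 -0.23883888  0.28149673]
```

The fingertips show near crop row 198, higher than the predicted row 236. I'll let the fingers finish closing and check with both cameras.

move_arm:
  targets:
    - [[0,0,0,0,0],[0,0,0,0,0]]

```text
time: 5.12
tool_pos: [0.484, -0.2379, 0.2892]
tool_rot: [0.001, 0.957, 0.289, 0.0]
contact_force: [0.4, -1.1, 1.4]
gripper_width: 0.004
grasp_force: 2.9
```

Run:
```python
from h import *
print(state()["tool_pos"],state()["ft_torque"])
a=cv2.resize(grab_frame("scene")[140:220,220:320],(500,400),interpolation=cv2.INTER_CUBIC)
b=cv2.resize(grab_frame("top")[165:245,255:315],(300,400),interpolation=cv2.INTER_CUBIC)
cv2.imwrite("pics/s3.png",np.hstack([a,b])[:,:,::-1])
```

```text
[ 0.4840168  -0.23786733  0.28920103] [-0.14391976 -0.0690105  -0.00744465]
```

View pics/s3.png

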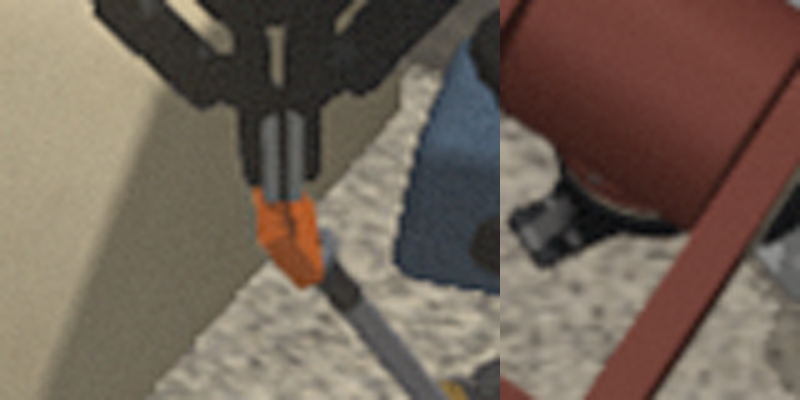

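Run:
```python
from h import *
ty=np.array([np.cos(np.radians(-56.6)),np.sin(np.radians(-56.6)),0])
t=np.array([.48288,-.23646,.40307])
for z in (0.013,-.012,-.025): print(z,[proj("scene",[t+s_*ty*.05+[0,0,z]]).round(1) for s_ in(-1,1)])
K,D,R,tt=cam("scene");print("cam",-R.T@tt)
t=state()["tool_pos"]
for z in (.01,0,-.01,-.02,-.025): print(z,(proj("scene",[t+[0,0,z]])-[220,140])*5)
im=grab_frame("scene");k,l,s_,c_=cv2.connectedComponentsWithStats(orange(im));print(s_[1:],c_[1:])
```

```text
0.013 [array([[241.8, 117.7]]), array([[305. , 113.3]])]
-0.012 [array([[242.5, 131.1]]), array([[304.5, 126.7]])]
-0.025 [array([[242.9, 137.9]]), array([[304.3, 133.5]])]
cam [-0.15327795 -0.55840341  0.85313703]
0.01 [[275.48871777 170.53425929]]
0 [[275.64337935 193.43412219]]
-0.01 [[275.79564328 216.00902485]]
-0.02 [[275.94555721 238.26471692]]
-0.025 [[276.01964753 249.27462928]]
[[271 178  13  19 136]] [[277.97058824 187.27205882]]
```

By camera, the shut fingertips sit about at TCP height, so they closed over the top of the grip. I'll open, go 28 mm lower and close again.

move_arm:
  targets:
    - [[90,0,0,0,0],[90,0,0,0,0],[90,0,0,0,0],[90,0,0,0,0],[90,0,0,0,0]]

```text
time: 5.68
tool_pos: [0.4836, -0.2375, 0.2882]
tool_rot: [-0.0, 0.957, 0.289, -0.0]
contact_force: [-0.1, 0.7, 0.1]
gripper_width: 0.711
grasp_force: 0.0
```

move_arm:
  targets:
    - [[90,0,0,0.0155,0],[90,0,0,0.0155,0],[90,0,0,0.0155,0],[90,0,0,0,0]]

```text
time: 6.02
tool_pos: [0.4824, -0.2367, 0.2568]
tool_rot: [-0.002, 0.957, 0.289, -0.002]
contact_force: [-0.0, 0.2, -0.6]
gripper_width: 0.902
grasp_force: 0.0
```

move_arm:
  targets:
    - [[0,0,0,0,0],[0,0,0,0,0],[0,0,0,0,0],[0,0,0,0,0],[0,0,0,0,0]]

```text
time: 6.43
tool_pos: [0.4846, -0.239, 0.262]
tool_rot: [0.003, 0.957, 0.288, 0.001]
contact_force: [-1.6, 1.5, 0.3]
gripper_width: 0.27
grasp_force: 60.2
```

move_arm:
  targets:
    - [[0,0,0,0,0],[0,0,0,0,0],[0,0,0,0,0]]

```text
time: 6.68
tool_pos: [0.4845, -0.2388, 0.262]
tool_rot: [0.002, 0.957, 0.288, 0.001]
contact_force: [-0.1, -2.0, 2.2]
gripper_width: 0.268
grasp_force: 64.1
```

Run:
```python
from h import *
print(state())
a=cv2.resize(grab_frame("scene")[130:230,220:320],(600,600),interpolation=cv2.INTER_CUBIC)
cv2.imwrite("pics/s4.png",a[:,:,::-1])
```

```text
{'time': 6.6833, 'joint_pos': array([-5.94920937e-01, -1.71676556e-01,  1.77434114e+00, -1.55954435e-03,
        1.53405043e+00,  3.90659007e-01]), 'joint_vel': array([-9.25655950e-04,  1.62843837e-03,  6.12055117e-05,  4.80060912e-03,
        5.16226278e-03, -1.50920744e-03]), 'joint_efforts': array([  1.21327322, -27.12477207, -34.03347015,   1.36524931,
         2.3120635 ,  -0.19479289]), 'tool_pos': array([ 0.48447911, -0.23878636,  0.26195092]), 'tool_rot': array([2.38334112e-03, 9.57483945e-01, 2.88475197e-01, 9.35330216e-04]), 'contact_force': array([-0.08433461, -2.00586392,  2.15345681]), 'ft_torque': array([-2.2057551 , -1.13239257, -0.20300953]), 'grasp_force': 64.1182876098901, 'gripper_width': 0.2679133807888194}
```

View pics/s4.png

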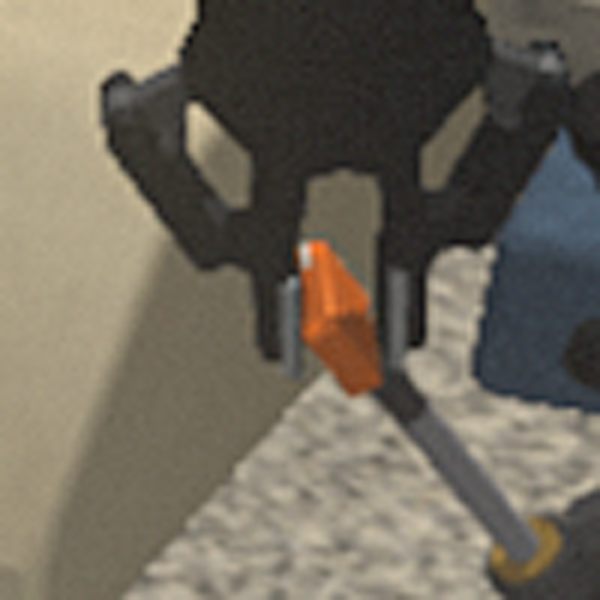

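The bar is held at 64 N between the pads, which end near crop row 370; the grip spans (300,240)–(380,390). Pushing down the slide, 50 mm first.

move_arm:
  targets:
    - [[0,0.0009,0.0083,0.0144,0],[0,0.0009,0.0083,0.0144,0],[0,0.0009,0.0083,0.0144,0],[0,0.0009,0.0083,0.0144,0],[0,0.0009,0.0083,0.0144,0]]

```text
time: 7.15
tool_pos: [0.5007, -0.2584, 0.2171]
tool_rot: [0.002, 0.957, 0.288, 0.001]
contact_force: [0.8, -4.0, 5.0]
gripper_width: 0.27
grasp_force: 66.7
```

move_arm:
  targets:
    - [[0,0,0,0,0]]

```text
time: 7.23
tool_pos: [0.501, -0.2588, 0.2158]
tool_rot: [0.002, 0.958, 0.288, 0.001]
contact_force: [2.0, -7.4, 4.9]
gripper_width: 0.265
grasp_force: 66.6
```

Run:
```python
from h import *
s0=state();print(s0["contact_force"]@u,s0["tool_pos"],s0["ft_torque"])
a=cv2.resize(grab_frame("scene")[130:260,220:350],(600,600),interpolation=cv2.INTER_CUBIC)
cv2.imwrite("pics/s5.png",a[:,:,::-1])
```

```text
0.7527788023421842 [ 0.50102587 -0.25881591  0.21582955] [-2.94158623 -1.64110298 -0.19845943]
```

View pics/s5.png

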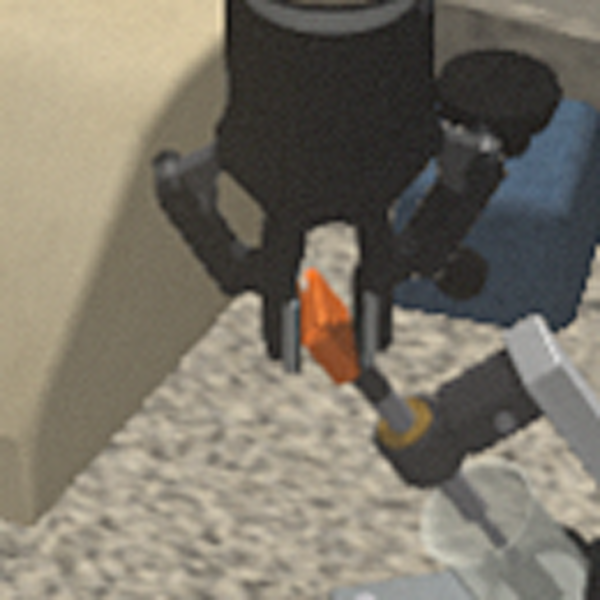

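The bar is still held and the stem has moved well into the head. I'll creep to the floor, watching the force.

move_arm:
  targets:
    - [[0,0.0003,0.0025,0.0043,0],[0,0,0,0,0]]

```text
time: 7.45
tool_pos: [0.5016, -0.2595, 0.2144]
tool_rot: [0.001, 0.958, 0.288, 0.001]
contact_force: [2.0, -6.5, 3.4]
gripper_width: 0.271
grasp_force: 67.0
```

move_arm:
  targets:
    - [[0,0.0003,0.0025,0.0043,0],[0,0,0,0,0]]

```text
time: 7.62
tool_pos: [0.5026, -0.2606, 0.2119]
tool_rot: [0.001, 0.958, 0.288, 0.001]
contact_force: [1.4, -7.3, 3.5]
gripper_width: 0.269
grasp_force: 67.0
```

move_arm:
  targets:
    - [[0,0.0003,0.0025,0.0043,0],[0,0,0,0,0]]

```text
time: 7.78
tool_pos: [0.5035, -0.2618, 0.2094]
tool_rot: [0.002, 0.958, 0.288, 0.001]
contact_force: [1.9, -5.8, 3.6]
gripper_width: 0.268
grasp_force: 67.0
```

move_arm:
  targets:
    - [[0,0.0003,0.0025,0.0043,0],[0,0,0,0,0]]

```text
time: 7.95
tool_pos: [0.5045, -0.2629, 0.2068]
tool_rot: [0.002, 0.957, 0.288, 0.001]
contact_force: [0.7, -5.7, 4.5]
gripper_width: 0.266
grasp_force: 67.0
```

move_arm:
  targets:
    - [[0,0.0003,0.0025,0.0043,0],[0,0,0,0,0]]

```text
time: 8.12
tool_pos: [0.5054, -0.2641, 0.2042]
tool_rot: [0.002, 0.958, 0.288, 0.001]
contact_force: [2.1, -6.9, 4.0]
gripper_width: 0.267
grasp_force: 67.0
```

move_arm:
  targets:
    - [[0,0.0003,0.0025,0.0043,0],[0,0,0,0,0]]

```text
time: 8.28
tool_pos: [0.5064, -0.2652, 0.2016]
tool_rot: [0.001, 0.958, 0.288, 0.0]
contact_force: [1.9, -7.2, 4.1]
gripper_width: 0.267
grasp_force: 67.0
```

move_arm:
  targets:
    - [[0,0.0003,0.0025,0.0043,0],[0,0,0,0,0]]

```text
time: 8.45
tool_pos: [0.507, -0.2658, 0.2006]
tool_rot: [0.001, 0.957, 0.289, 0.0]
contact_force: [-3.2, -2.0, 10.4]
gripper_width: 0.268
grasp_force: 69.3
```

move_arm:
  targets:
    - [[0,0.0003,0.0025,0.0043,0],[0,0,0,0,0]]

```text
time: 8.62
tool_pos: [0.5075, -0.2661, 0.2002]
tool_rot: [-0.0, 0.957, 0.289, -0.0]
contact_force: [-9.6, 4.0, 20.2]
gripper_width: 0.269
grasp_force: 73.0
```

Floor reached at about 71 mm of travel with roughly 20 N axial force. Now turning clockwise.

move_arm:
  targets:
    - [[0,0,0,0,0.5],[0,0,0,0,0.5],[0,0,0,0,0.5],[0,0,0,0,0.5],[0,0,0,0,0]]

```text
time: 9.03
tool_pos: [0.508, -0.2655, 0.2005]
tool_rot: [-0.001, 0.983, 0.186, 0.0]
contact_force: [-6.7, 3.5, 20.3]
gripper_width: 0.264
grasp_force: 59.3
```

move_arm:
  targets:
    - [[0,0,0,0,0.5],[0,0,0,0,0.5],[0,0,0,0,0.5],[0,0,0,0,0.5],[0,0,0,0,0]]

```text
time: 9.45
tool_pos: [0.5088, -0.2656, 0.2005]
tool_rot: [-0.001, 0.997, 0.083, 0.001]
contact_force: [-2.5, 2.8, 18.7]
gripper_width: 0.249
grasp_force: 57.6
```

Turned 24° so far, with the downward force holding. Continuing.

move_arm:
  targets:
    - [[0,0,0,0,0.5],[0,0,0,0,0.5],[0,0,0,0,0.5],[0,0,0,0,0.5],[0,0,0,0,0]]

```text
time: 9.87
tool_pos: [0.5086, -0.2659, 0.2011]
tool_rot: [-0.0, 1.0, -0.022, 0.001]
contact_force: [-4.6, 2.9, 20.8]
gripper_width: 0.234
grasp_force: 61.4
```

move_arm:
  targets:
    - [[0,0,0,0,0.5],[0,0,0,0,0.5],[0,0,0,0,0.5],[0,0,0,0,0.5],[0,0,0,0,0]]

```text
time: 10.28
tool_pos: [0.5084, -0.2664, 0.2008]
tool_rot: [0.0, 0.992, -0.127, 0.001]
contact_force: [-1.9, 0.3, 20.6]
gripper_width: 0.207
grasp_force: 59.9
```

Run:
```python
from h import *
s0=state();print(s0["contact_force"],s0["tool_pos"],s0["ft_torque"],s0["joint_pos"])
a=cv2.resize(grab_frame("scene")[140:240,230:330],(600,600),interpolation=cv2.INTER_CUBIC)
cv2.imwrite("pics/s6.png",a[:,:,::-1])
```

```text
[-1.92970206  0.25903029 20.57348514] [ 0.50840657 -0.26643854  0.20084791] [-1.36685837  0.60213363 -0.63874281] [-6.12549601e-01 -4.97533745e-02  1.76402909e+00  4.13906952e-04
  1.42583055e+00  1.21299909e+00]
```

View pics/s6.png

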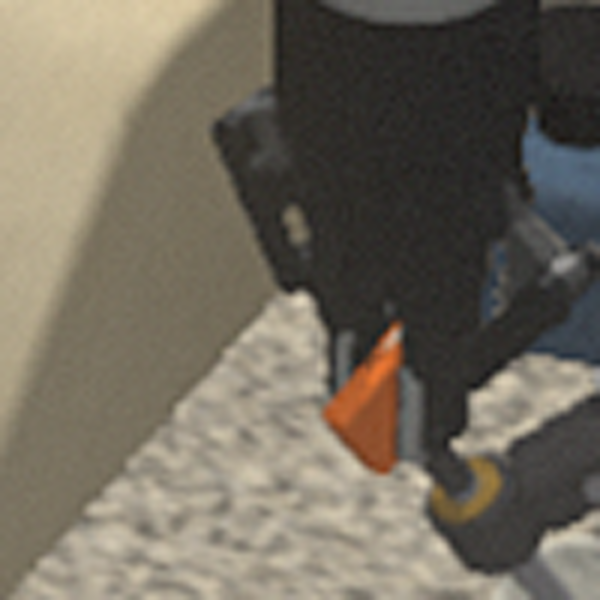

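The bar is turning with the jaws, now 48°. Continuing to the stop.

move_arm:
  targets:
    - [[0,0,0,0,0.5],[0,0,0,0,0.5],[0,0,0,0,0.5],[0,0,0,0,0.5],[0,0,0,0,0]]

```text
time: 10.75
tool_pos: [0.508, -0.2665, 0.2007]
tool_rot: [0.0, 0.973, -0.23, 0.0]
contact_force: [-2.7, -0.7, 19.6]
gripper_width: 0.182
grasp_force: 60.0
```

```bash
python3 -c "
from plant import *;s=state();print(s['ft_torque'],s['joint_efforts'][5],s['joint_pos'][5])"
```

```text
[-1.35900366  0.91230015 -0.6696579 ] -0.3477355744689703 1.4225049514504287
```

move_arm:
  targets:
    - [[0,0,0,0,0.5],[0,0,0,0,0.5],[0,0,0,0,0.5],[0,0,0,0,0]]

```text
time: 11.08
tool_pos: [0.5083, -0.2667, 0.2006]
tool_rot: [0.001, 0.953, -0.304, 0.0]
contact_force: [-0.2, -0.3, 19.7]
gripper_width: 0.17
grasp_force: 63.3
```

```bash
python3 -c "
from plant import *;s=state();print(s['ft_torque'],s['joint_efforts'][5],s['joint_pos'][5])"
```

```text
[-1.83240501  0.93568923  0.50884975] 0.9014353528618813 1.5762684378364185
```

move_arm:
  targets:
    - [[0,0,0,0,0.5],[0,0,0,0,0.4],[0,0,0,0,0]]

```text
time: 11.33
tool_pos: [0.5104, -0.2685, 0.2006]
tool_rot: [0.003, 0.938, -0.347, 0.004]
contact_force: [8.1, -6.4, 12.9]
gripper_width: 0.171
grasp_force: 78.7
```

Run:
```python
from h import *
s=state();print(s['ft_torque'],s['joint_efforts'][5],s['joint_pos'][5])
a=cv2.resize(grab_frame("scene")[140:240,230:330],(600,600),interpolation=cv2.INTER_CUBIC)
cv2.imwrite("pics/s7.png",a[:,:,::-1])
```

```text
[-3.26562983 -0.4450679   1.38056441] 1.6866063326597214 1.6679330803335881
```

View pics/s7.png

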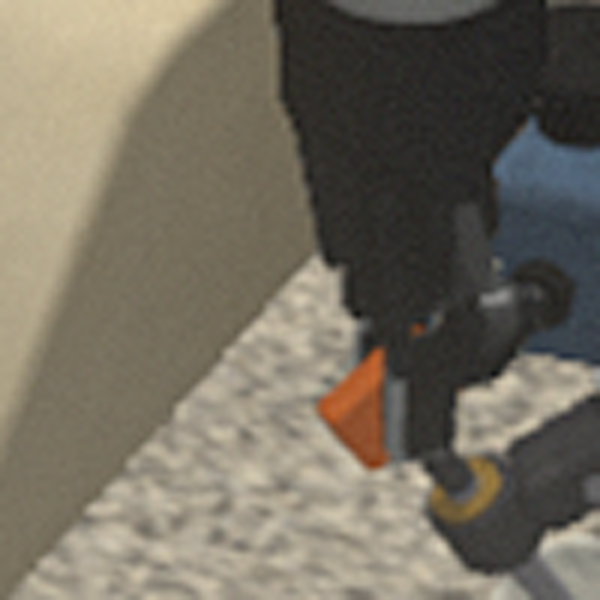

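The torque is well above 0.4 N m, so the grip is at its stop. I'll ease the twist slightly, open and lift away.

move_arm:
  targets:
    - [[0,0,0,0,-0.5],[100,0,0,0,0],[100,0,0,0,0],[100,0,0,0,0],[100,0,0,0,0]]

```text
time: 11.8
tool_pos: [0.506, -0.2642, 0.1937]
tool_rot: [-0.002, 0.946, -0.324, -0.003]
contact_force: [-0.1, 0.4, -0.1]
gripper_width: 0.73
grasp_force: 0.0
```

move_arm:
  targets:
    - [[100,0,0,0,0],[100,0,0,0,0],[100,0,0,0,0],[100,0,0,-0.02,0],[100,0,0,-0.03,0]]

```text
time: 12.22
tool_pos: [0.5064, -0.2652, 0.2253]
tool_rot: [-0.001, 0.946, -0.324, -0.002]
contact_force: [0.2, -0.0, 0.4]
gripper_width: 1.001
grasp_force: 0.0
```

move_arm:
  targets:
    - [[100,0,0,-0.05,0],[100,0,0,-0.05,0],[100,0,0,-0.05,0],[100,0,0,-0.05,0],[100,0,0,0,0]]

```text
time: 12.63
tool_pos: [0.5094, -0.2672, 0.3566]
tool_rot: [0.002, 0.946, -0.324, 0.007]
contact_force: [0.6, -0.4, 1.7]
gripper_width: 1.001
grasp_force: 0.0
```

Run:
```python
from h import *
im=grab_frame("scene");k,l,s_,c_=cv2.connectedComponentsWithStats(orange(im));print(s_[1:],c_[1:])
for a in(.19,.194,.198): print(a,proj("scene",[ax0+a*u]))
a=cv2.resize(im[160:280,240:400],(800,600),interpolation=cv2.INTER_CUBIC)
cv2.imwrite("pics/s8.png",a[:,:,::-1])
```

```text
[[283 195  24  23 211]] [[294.28436019 205.27014218]]
0.19 [[295.41881213 207.58353467]]
0.194 [[294.39449159 206.32543172]]
0.198 [[293.36447489 205.06039587]]
```

View pics/s8.png

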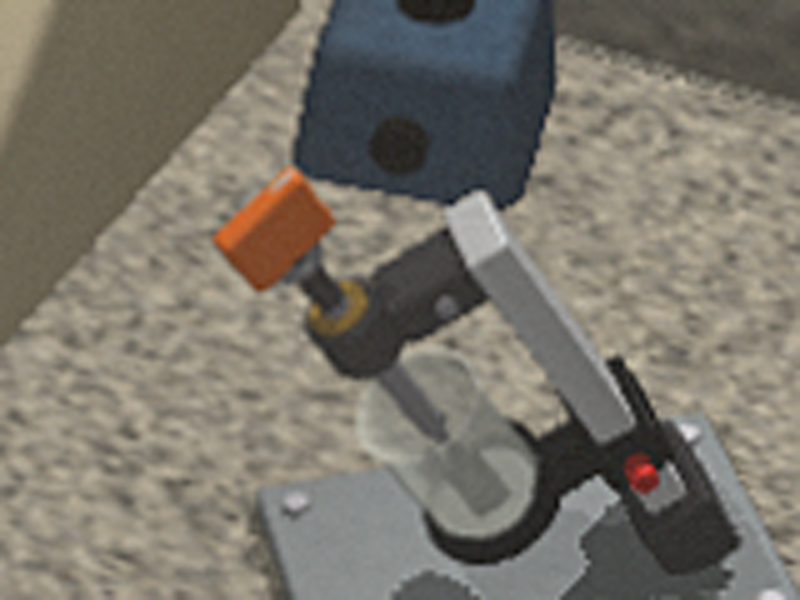

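Run:
```python
from h import *
for a in(0,.008,.02,.03,.05,.07): print(a,(proj("scene",[ax0+a*u])-[240,160])*5)
```

```text
0 [[491.09290733 501.04062742]]
0.008 [[483.11946605 491.22683645]]
0.02 [[471.00486001 476.31756375]]
0.03 [[460.765323   463.71732367]]
0.05 [[439.88381066 438.02561832]]
0.07 [[418.44995705 411.65988865]]
```

The grip stayed down at its locked angle: blob at (294,205), about 70 mm travelled. The visible probe end has not moved since the 53 mm push, so the beaker contents are hiding the tip. Firm floor contact came at 71 mm. Handing in.

```bash
python3 -c "
from plant import job;print(job.job_done())"
```

```text
the job is handed in; nothing more can be done
None
```

I pushed the probe down about 71 mm until it met a firm stop at roughly 20 N, which I took as the beaker floor. I then turned the grip clockwise to its stop, released it and handed the job in. The grip stayed down after release, but I couldn't see the tip itself in the beaker, and the hand-in gave no verdict.

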